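# Hold the dust case open

## Robot

A 7-joint arm with a two-finger parallel gripper is mounted at the origin on the work surface. World frame = base frame: x ahead of the robot, y to its left, z up, the work surface at z = 0. Lengths are in m, angles in rad, forces in N, time in s.
With the tool pointing down it reaches from about 0.4 to 0.875 m from the base axis. Payload 4.4 kg.
Tool frame: the origin (TCP) lies at the centre of the arm's flange, where the gripper is bolted on; the fingertips stand 173 mm ahead of it and the grasp point (between the pads) lies env.grasp_offset ahead of it (env.grasp_offset is the distance from the TCP to the grasp point, in m); z points along the fingers, y is the line along which they close (so a half turn about z gives the same grasp; the last joint's range is limited). The gripper opens to 85 mm and grips with 20 to 120 N. Pads are 22 mm wide; open, the fingers measure 114 mm over their backs; the gripper's body (76 mm by 85 mm) begins 54 mm behind the grasp point. The pads swing forward as they close: fully open they stand 13 mm farther back than shut.
Start: joints at [-1.346, 0.628, 0.038, 1.517, -0.027, 0.996, -0.02], TCP at [0.186, 0.623, 0.405] pointing down, gripper open.
Joint ranges: [-3.06, 3.06], [-0.37, 2.12], [-1.25, 1.32], [0.18, 2.47], [-1.1, 4.24], [0.23, 1.98], [-2.94, 2.94]. Speed limits (rad/s): [2.57, 2.57, 3.14, 3.14, 3.14, 3.14, 3.14].

## Interface

Orientations are given as a 3x3 rotation matrix whose columns are the frame's x, y, z axes.
In Python, from cell import readout, capture, get_calibration, order, env gives the robot as it stands.
- The arm moves only by the shell command python3 -m handwheel 'ROWS' [FORCE]. ROWS is JSON, a list of rows, each a list of 3 entries, a list of its own where there are three numbers: the gripper's target within -1 to 1 (shut at 1, half-way at 0, fully open at -1), then the shift along the tool's x, y, z in mm, then the turn about the tool's z in degrees. A call has 1 to 12 rows; each row is the pose to reach, as a shift and turn from the pose commanded when the call began, along the tool's axes at that moment; what a row does not reach only later rows make up. A row lasts 1/8 s, in which the tool goes at most 62.5 mm and 10.7 degrees, less where a joint would pass 70% of its speed; a pose out of reach is approached as far as the arm can. A call with a gripper value outside its range is refused whole. The fingers move at their own pace and stop on an object; FORCE is the grip in N (left out, the last holds). Time passes only in rows, so rows that repeat a pose let the fingers close. It gives the time, the measured TCP pose, the force, the opening and the grip force at its end, in the units of the state.
- readout.sense(): the state, without advancing time (a new reading comes with each control period).
- capture(name): name is "side" or "top" or "wrist"; returns the picture (480x640x3 uint8, red, green, blue); there is no depth.
- get_calibration(name): a dict with "mtx" (3x3 intrinsics, pixels), "cam_to_world" (4x4, takes a point from camera to world coordinates); the wrist camera has in their place "hand_eye" (4x4, takes a point from camera to tool coordinates, whose origin is the TCP and whose axes are the flange's). Camera axes: x right, y down, z forward; pixel columns grow to the right and rows downward; lengths in m; the calibration is good to about 2 mm. A picture is of the moment at which its call begins: read the wrist's pose just before it. get_calibration takes no time and is no camera call.
- order.close_job(): hands the job in; it is judged then, once.
The state is a dict: "time_s": time; "qpos": joint angles; "qvel": joint speeds; "tau": joint torques, N m; "position": TCP position; "tool_rot": TCP orientation; "contact_force": force on the tool from outside, world axes, zero at the start; "wrist_torque": the same for the moment, N m; "gripper_width": opening from 0.0 (shut) to 1.0 (fully open); "finger_force": force on a finger pad.
Only numpy, scipy, OpenCV 4.12 (cv2) and the standard library are available. Lean on these libraries where they do the work, as an engineer would, in place of code of your own. Each camera call takes 0.05 s, during which the arm holds its last target. There are 200 camera calls.

## Task

On the watchmaker's bench, first press the blue and the yellow cover of the jewel box fully down until each snaps and stays shut by itself, so that no jewel can jump out. Then raise the lid of the black dust case to 60 degrees open and hold it still there, so that the watchmaker can reach in for a movement: the lid springs shut when let go, so finish while still holding it, and do not let go. Leave everything else on the bench where it is.

Things in the scene. Friction and masses are not known exactly. Their poses are not given: they have to be found in the camera images.
- lid (a joint): opening angle of the dust case's lid in rad: 0 shut, 1.047 is 60 degrees, stop at 1.75. The case is a fixed black box on the bench, 150 mm deep (x), 200 mm wide (y), 70 mm tall, with two watch movements inside; the lid, an aluminium frame 10 mm thick with a clear pane, covers its whole top. A weight and a spring (about 2 to 3 N at the tab) shut it from every angle, so it stays open only while held
- lid_tab (a point): grip point in the red tab of the dust case's lid. The tab is a flat bar 20 mm wide (along its y), 10 mm thick (z), that juts 45 mm straight out from the middle of the lid's front edge; this point lies on its centre line, half-way through the thickness, 30 mm out from the lid's edge and 15 mm from the tab's end. 75 mm above the bench when shut. Axes turn with the lid: with the lid shut x points from the tab to the hinge, z up
- lid_hinge (a point): point on the lid's hinge line, mid-width, at the far top edge of the case, at the height of the lid's underside (70 mm), 180 mm from the tab's grip point along the lid's x. Its y axis is the hinge line; opening is a positive turn about that y: the tab rises and swings away from the robot. Axes turn with the lid
- blue_cover (a joint): angle of the blue cover in rad: 0 open, as it starts (tilted up 0.70 rad, 40 degrees), growing as it is pressed to 0.70 fully shut (flat). An over-centre spring pushes it open (about 5 N to press at the press point) until it is within 0.12 rad of shut, then snaps it shut and holds it. The two covers sit side by side on the jewel box, a fixed wooden box 80 mm deep, 150 mm wide, 40 mm tall, with two wells (blue over the well on its +y side, yellow on its -y side)
- blue_cover_press (a point): point to press on the upper face of the blue cover, mid-width, 14 mm from its free front edge, 54 mm from its hinge. The cover is a blue plate 68 mm long (x), 56 mm wide, 6 mm thick. Axes turn with the cover: x points to the hinge, z out of the upper face
- blue_cover_hinge (a point): middle of the blue cover's hinge line, at the cover's underside, 40 mm above the bench, at the box's far edge. y lies along the hinge; closing is a negative turn about it
- yellow_cover (a joint): angle of the yellow cover in rad: 0 open, as it starts (tilted up 0.70 rad, 40 degrees), growing as it is pressed to 0.70 fully shut (flat). An over-centre spring pushes it open (about 5 N to press at the press point) until it is within 0.12 rad of shut, then snaps it shut and holds it. The two covers sit side by side on the jewel box, a fixed wooden box 80 mm deep, 150 mm wide, 40 mm tall, with two wells (blue over the well on its +y side, yellow on its -y side)
- yellow_cover_press (a point): point to press on the upper face of the yellow cover, mid-width, 14 mm from its free front edge, 54 mm from its hinge. The cover is a yellow plate 68 mm long (x), 56 mm wide, 6 mm thick. Axes turn with the cover: x points to the hinge, z out of the upper face
- yellow_cover_hinge (a point): middle of the yellow cover's hinge line, at the cover's underside, 40 mm above the bench, at the box's far edge. y lies along the hinge; closing is a negative turn about it
- oil_bottle: bystander, to be left alone: small green glass oil bottle with a white cap, 26 mm across, 55 mm tall; origin at the middle of its underside
- pill_jar: bystander, to be left alone: white plastic jar, 40 mm across, 60 mm tall; origin at the middle of its underside
- solvent_bottle: bystander, to be left alone: white bottle with a purple cap, 52 mm across, 140 mm tall; origin at the middle of its underside
- loupe: bystander, to be left alone: black eye loupe, a cone 34 mm across and 30 mm tall; origin at the middle of its underside
- screwdriver: bystander, to be left alone: small screwdriver with an orange handle, lying, 130 mm long; origin at its middle, near the bench
- wristwatch: bystander, to be left alone: wristwatch with a brass-coloured case and steel bracelet, lying flat, 40 x 117 mm, 13 mm tall; origin at the middle of its underside
- bezel: bystander, to be left alone: round aluminium and brass watch case back lying flat, 56 mm across, 9 mm tall; origin at the middle of its underside
Things that resemble listed ones, but are neither listed nor needed, are in the scene too. Of the things that look like the part that bears blue_cover, take the one that is farthest to the robot's right at the start.

How it is judged:
On the way, in this order (a step that is already met when the one before it is completed fails the run):
1. both jewel-box covers are snapped shut, the lid not yet open (value of joint each of blue_cover, yellow_cover above 0.65 rad and value of joint lid below 0.8 rad), for 0.3 s.
2. the case's lid is held at 60 degrees open (value of joint lid between 0.927 and 1.167 rad and contact force between any of the fingers, the arm and lid above 0.5 N and value of joint each of blue_cover, yellow_cover above 0.65 rad), for 0.3 s.
At the end, for the whole second after the job is handed in: The lid is held still (under 0.1 rad/s) at 60 degrees, give or take 7 (0.927 to 1.167 rad), by the robot alone, which pushes or grips it with over 0.5 N; both covers are shut (over 0.65 of 0.70 rad); every bystander lies within 30 mm of where it was (all of step 2 and velocity of joint lid between -0.1 and 0.1 rad/s and contact force between lid and oil_bottle below 0.2 N and contact force between lid and pill_jar below 0.2 N and contact force between lid and solvent_bottle below 0.2 N and contact force between lid and loupe below 0.2 N and contact force between lid and screwdriver below 0.2 N and contact force between lid and wristwatch below 0.2 N and contact force between lid and bezel below 0.2 N and distance of each of oil_bottle, pill_jar, solvent_bottle, loupe, screwdriver, wristwatch, bezel from where it was at the start of the episode below 0.03 m); the arm keeps its last pose, push and grip.
It fails at once if a bystander is moved by more than 30 mm (distance of any of oil_bottle, pill_jar, solvent_bottle, loupe, screwdriver, wristwatch, bezel from where it was at the start of the episode above 0.03 m).
It also fails if it takes over 64 s, if anything falls off the work surface, if the arm or the gripper's body presses on something with over 40 N, if the wrist force passes 120 N, or if a joint passes its speed limit or range.

## Working session

There is one attempt and no reset: what is moved stays moved. The work goes in short steps, Python scripts to look and compute and a shell command to move; the robot and the scene stay as the last step left them, time stands still between calls to the robot, and variables do not carry over. Pictures are saved under pics/ and viewed, at most 10 in all, crops included, and the job is handed in when it is done.

```bash
mkdir -p pics; python3 - <<'E'
from cell import readout,capture,get_calibration,order,env
import cv2,numpy as np
s=readout.sense();print(s['time_s'],s['position'],np.round(s['tool_rot'],3).tolist(),s['contact_force'],s['gripper_width'],env.grasp_offset)
for n in('top','side'):
    cv2.imwrite(f'pics/{n}0.png',capture(n)[:,:,::-1]);c=get_calibration(n);print(n,np.round(c['mtx'],1).tolist(),np.round(c['cam_to_world'],3).tolist())
E
```

```text
0.0 [0.18625072 0.62243256 0.40378332] [[-0.958, 0.287, -0.001], [0.287, 0.958, -0.002], [-0.0, -0.002, -1.0]] [-0.45535372 -0.3603203   0.00565457] 1.004058405713084 0.1547
top [[607.7, 0.0, 327.5], [0.0, 607.7, 247.1], [0.0, 0.0, 1.0]] [[-0.007, -0.996, 0.092, 0.449], [-1.0, 0.007, 0.004, -0.0], [-0.005, -0.092, -0.996, 1.403], [0.0, 0.0, 0.0, 1.0]]
side [[488.4, 0.0, 328.2], [0.0, 488.4, 246.8], [0.0, 0.0, 1.0]] [[0.941, -0.155, 0.3, 0.264], [-0.336, -0.487, 0.806, -0.808], [0.021, -0.859, -0.511, 0.617], [0.0, 0.0, 0.0, 1.0]]
```

View pics/top0.png

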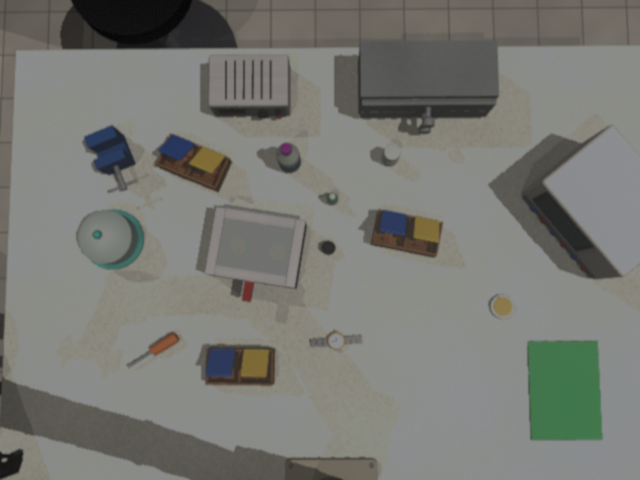

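View pics/side0.png

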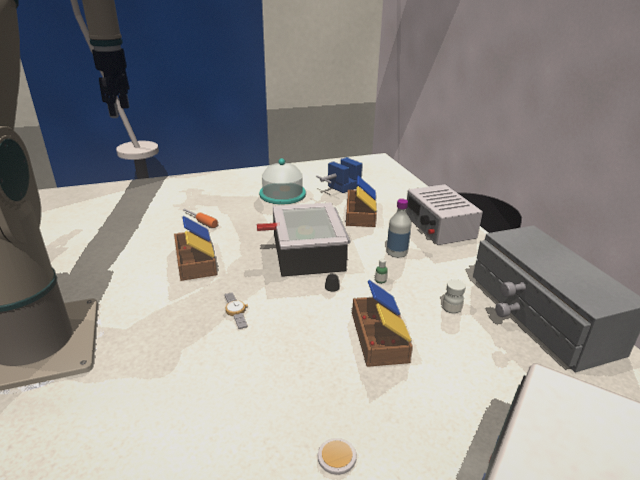

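The top view shows three jewel boxes. The rightmost is at about (407,232). The dust case is at about (255,247) with its red tab at (248,292). I'll enlarge both.

```bash
python3 - <<'E'
import cv2,numpy as np
i=cv2.imread('pics/top0.png')
a=cv2.resize(i[195:315,195:315],(600,600),interpolation=cv2.INTER_CUBIC)[:,:]
a=cv2.resize(i[200:310,200:310],None,fx=5,fy=5,interpolation=cv2.INTER_CUBIC)[:, :]
a=a[:,:]
b=cv2.resize(i[200:268,365:450],None,fx=5,fy=5,interpolation=cv2.INTER_CUBIC)
b=np.vstack([b,np.zeros((a.shape[0]-b.shape[0],b.shape[1],3),np.uint8)])
c=np.hstack([a,b]);c=cv2.resize(c,None,fx=.8,fy=.8,interpolation=cv2.INTER_AREA);print(c.shape)
cv2.imwrite('pics/crop.png',c)
E
```

```text
(440, 780, 3)
```

View pics/crop.png

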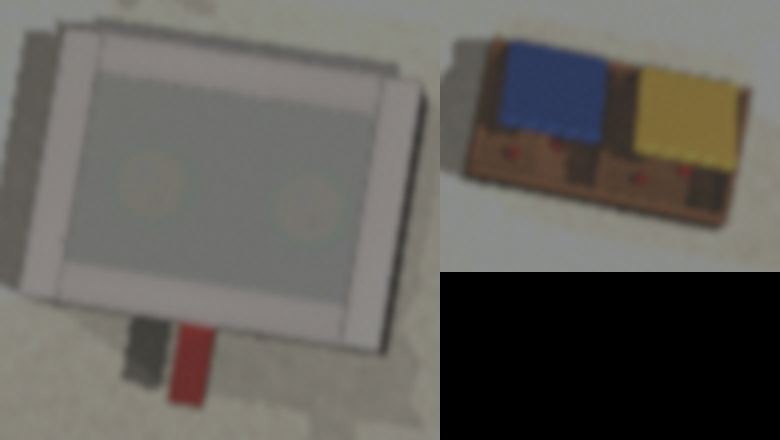

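```bash
cat > h.py <<'E'
import numpy as np
from cell import readout,capture,get_calibration,env
def px(name,u,v,z,cw=None):
    c=get_calibration(name);T=c['cam_to_world'] if cw is None else cw
    d=T[:3,:3]@np.linalg.solve(c['mtx'],[u,v,1]);o=T[:3,3]
    return o+d*(z-o[2])/d[2]
E
python3 - <<'E'
from h import *
L=lambda u,v,z:px('top',200+u/4,200+v/4,z)
R=lambda u,v,z:px('top',365+(u-440)/4,200+v/4,z)
np.set_printoptions(precision=3,suppress=True)
print('lid',*[L(u,v,.08) for u,v in[(62,25),(420,85),(384,353),(22,298)]])
te=L(186.5,406,.08);tb=L(196.5,325,.08);print('tab end',te,'base',tb,np.linalg.norm(te-tb))
c=[R(u,v,.04) for u,v in[(492,38),(750,88),(722,226),(465,180)]];print('box',*c,np.linalg.norm(c[0]-c[1]),np.linalg.norm(c[1]-c[2]))
print('blue free',R(502,130,.087),R(601,143,.087),'yel',R(636,155,.087),R(737,170,.087))
for n,z,u,v in[('solv',.14,286,149),('oil',.055,332,197),('loupe',.03,328,247),('watch',.01,336,340),('pill',.06,391,152)]:print(n,px('top',u,v,z)[:2])
E
```

```text
lid [0.664 0.251 0.08 ] [0.629 0.054 0.08 ] [0.483 0.074 0.08 ] [0.514 0.271 0.08 ]
tab end [0.455 0.181 0.08 ] base [0.499 0.176 0.08 ] 0.04417070220758102
box [ 0.66 -0.11  0.04] [ 0.631 -0.255  0.04 ] [ 0.553 -0.237  0.04 ] [ 0.58  -0.093  0.04 ] 0.14823985861362812 0.0800063169857213
blue free [ 0.603 -0.111  0.087] [ 0.595 -0.165  0.087] yel [ 0.588 -0.183  0.087] [ 0.58  -0.238  0.087]
solv [0.776 0.091]
oil [ 0.687 -0.006]
loupe [0.577 0.004]
watch [ 0.367 -0.013]
pill [ 0.788 -0.139]
```

```bash
python3 -m handwheel '[[1,[-626,-608,0],-6],[1,[-626,-608,0],-6],[1,[-626,-608,0],-6],[1,[-626,-608,0],-6],[1,[-626,-608,0],-6],[1,[-626,-608,0],-6],[1,[-626,-608,0],-6],[1,[-626,-608,0],-6],[1,[-626,-608,0],-6],[1,[-626,-608,0],-6],[1,[-626,-608,0],-6],[1,[-626,-608,0],-6]]' 60
```

```text
time_s: 1.6
position: [0.5526, -0.0339, 0.4045]
tool_rot: [[-0.983, 0.185, -0.0], [0.185, 0.983, 0.0], [0.0, 0.0, -1.0]]
contact_force: [1.8, 0.2, -0.7]
gripper_width: 0.001
finger_force: 0.0
```

```bash
python3 -m handwheel '[[1,[-40,-47,0],0],[1,[-77,-93,0],0],[1,[-77,-93,50],0],[1,[-77,-93,60],0],[1,[-77,-93,60],0]]'; python3 - <<'E'
from h import *;import cv2
s=readout.sense();np.save('w1.npy',np.r_[s['position'],s['tool_rot'].ravel()] )
cv2.imwrite('pics/w1.png',capture('wrist')[:,:,::-1]);c=get_calibration('wrist');print(np.round(c['mtx'],1).tolist(),np.round(c['hand_eye'],3).tolist())
E
```

```text
time_s: 2.22
position: [0.6102, -0.1367, 0.3443]
tool_rot: [[-0.983, 0.184, -0.002], [0.184, 0.983, 0.001], [0.002, 0.001, -1.0]]
contact_force: [-0.1, -0.2, 0.6]
gripper_width: 0.004
finger_force: 0.0
[[429.9, 0.0, 311.8], [0.0, 429.9, 237.3], [0.0, 0.0, 1.0]] [[-0.0, -0.956, -0.292, 0.073], [1.0, -0.001, 0.001, -0.0], [-0.001, -0.292, 0.956, 0.031], [0.0, 0.0, 0.0, 1.0]]
```

View pics/w1.png

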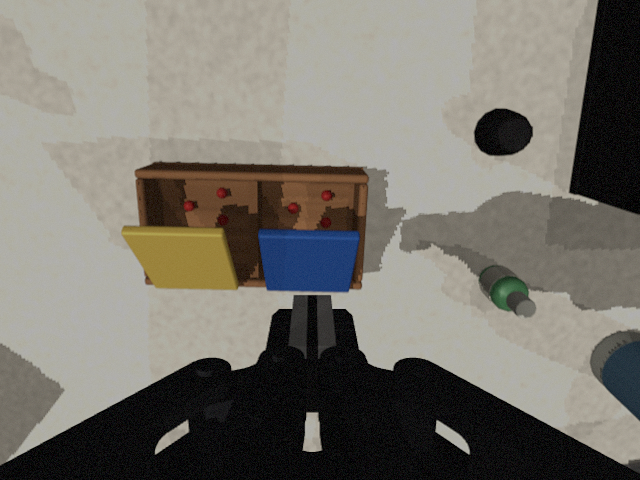

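The wrist view shows the open blue cover with its free edge at (260–358, 231) and its hinge at (265–351, 291). The yellow cover's free edge is at (123–228, 227). The fingertips are at (312,297).

```bash
python3 - <<'E'
from h import *
a=np.load('w1.npy');T=np.eye(4);T[:3,3]=a[:3];T[:3,:3]=a[3:].reshape(3,3);W=T@get_calibration('wrist')['hand_eye']
R=T[:3,:3]
for n,u,v,z in[('bfree',309,231,.089),('bhinge',308,291,.044),('yfree',175.5,227,.089),('yhinge',195,289,.044),('boxL',367,173,.04),('boxR',137,173,.04)]:
    p=px('wrist',u,v,z,W);print(n,p.round(3),'tool mm',(R.T@(p-a[:3])*1000).round())
E
```

```text
bfree [ 0.601 -0.136  0.089] tool mm [  9.  -2. 255.]
bhinge [ 0.655 -0.148  0.044] tool mm [-47.  -3. 300.]
yfree [ 0.585 -0.207  0.089] tool mm [ 11. -74. 255.]
yhinge [ 0.64  -0.223  0.044] tool mm [-45. -79. 300.]
boxL [ 0.584 -0.096  0.04 ] tool mm [ 33.  35. 304.]
boxR [ 0.557 -0.24   0.04 ] tool mm [  33. -111.  304.]
```

```bash
python3 -m handwheel '[[1,[-4,-3,50],0],[1,[-4,-3,80],0],[1,[-4,-3,95],0],[1,[-4,-3,105],0],[1,[-4,-3,115],0],[1,[-4,-3,122],0],[1,[-4,-3,126],0],[1,[-4,-3,127],0],[1,[-4,-3,127],0],[1,[-4,-3,127],0]]'
```

```text
time_s: 3.52
position: [0.6142, -0.1414, 0.2199]
tool_rot: [[-0.983, 0.185, 0.002], [0.185, 0.983, 0.0], [-0.002, 0.0, -1.0]]
contact_force: [-4.2, 1.9, 12.4]
gripper_width: 0.001
finger_force: 6.4
```

```bash
python3 -m handwheel '[[1,[0,0,-50],0],[1,[0,0,-80],0],[1,[1,-50,-80],0],[1,[2,-74,-80],0],[1,[2,-74,-50],0],[1,[2,-74,-32],0],[1,[2,-74,-22],0],[1,[2,-74,-12],0],[1,[2,-74,-5],0],[1,[2,-74,-1],0],[1,[2,-74,0],0],[1,[2,-74,0],0]]';python3 -m handwheel '[[1,[0,0,0],0],[1,[0,0,-60],0],[1,[0,0,-120],0],[1,[0,0,-140],0],[1,[0,0,-140],0]]'; python3 - <<'E'
from h import *;import cv2
cv2.imwrite('pics/w2.png',cv2.resize(capture('wrist')[:,:,::-1],(480,360)))
E
```

```text
time_s: 5.03
position: [0.5981, -0.2133, 0.2198]
tool_rot: [[-0.983, 0.185, -0.0], [0.185, 0.983, 0.001], [0.0, 0.001, -1.0]]
contact_force: [-5.5, 2.8, 16.7]
gripper_width: 0.002
finger_force: 8.1
time_s: 5.65
position: [0.5987, -0.2138, 0.3596]
tool_rot: [[-0.983, 0.185, 0.004], [0.185, 0.983, -0.001], [-0.004, -0.0, -1.0]]
contact_force: [0.3, -0.3, 0.4]
gripper_width: -0.003
finger_force: 0.0
```

View pics/w2.png

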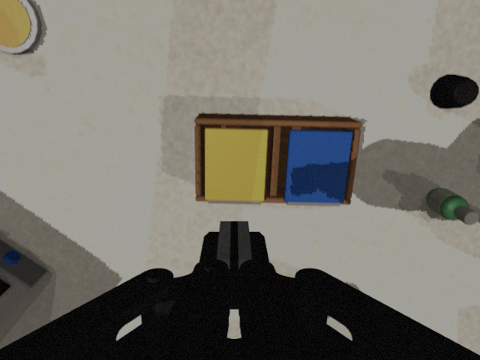

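Both covers lie flat in the box: yellow at (236,165) and blue at (320,165). Next I move above the tab.

```bash
python3 -m handwheel '[[0,[30,54,0],0],[0,[60,109,0],0],[0,[90,163,0],0],[0,[120,218,0],0],[0,[150,272,0],0],[0,[180,327,0],-1],[0,[200,363,0],-2],[0,[200,363,0],-2],[0,[200,363,0],-2]]'; python3 - <<'E'
from h import *;import cv2
s=readout.sense();np.save('w3.npy',np.r_[s['position'],s['tool_rot'].ravel()] )
cv2.imwrite('pics/w3.png',capture('wrist')[:,:,::-1])
E
```

```text
time_s: 6.82
position: [0.4685, 0.1792, 0.3565]
tool_rot: [[-0.989, 0.151, -0.002], [0.151, 0.989, -0.002], [0.002, -0.002, -1.0]]
contact_force: [0.4, 0.3, -0.0]
gripper_width: 0.5
finger_force: 0.0
```

View pics/w3.png

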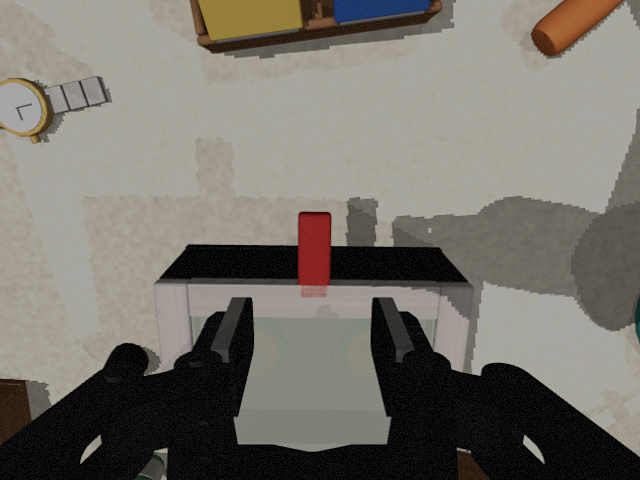

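The tab runs from its end at (315,212) to its base at (313,284). The lid's front edge is level at v≈283, so the yaw is aligned.

```bash
python3 - <<'E'
from h import *
a=np.load('w3.npy');T=np.eye(4);T[:3,3]=a[:3];T[:3,:3]=a[3:].reshape(3,3);W=T@get_calibration('wrist')['hand_eye']
R=T[:3,:3]
for n,u,v,z in[('end',314.5,213,.08),('base',313,284,.08),('eL',472,285,.08),('eR',156,284,.08)]:
    p=px('wrist',u,v,z,W);print(n,p.round(3),'tool mm',(R.T@(p-a[:3])*1000).round(1))
E
```

```text
end [0.455 0.182 0.08 ] tool mm [ 13.4   1.5 276.5]
base [0.499 0.175 0.08 ] tool mm [-31.6   0.6 276.4]
eL [0.515 0.272 0.08 ] tool mm [-32.3  99.  276.2]
eR [0.485 0.079 0.08 ] tool mm [-31.6 -96.4 276.6]
```

```bash
python3 -m handwheel '[[0,[-1,1,50],0],[0,[-1,1,100],0],[0,[-1,1,127],0],[0,[-1,1,127],0],[1,[-1,1,127],0],[1,[-1,1,127],0],[1,[-1,1,127],0],[1,[-1,1,127],0],[1,[-1,1,127],0],[1,[-1,1,127],0]]' 45
```

```text
time_s: 8.12
position: [0.4705, 0.1801, 0.2313]
tool_rot: [[-0.988, 0.152, 0.002], [0.152, 0.988, -0.0], [-0.002, -0.0, -1.0]]
contact_force: [0.9, -6.0, 3.8]
gripper_width: 0.22
finger_force: 46.9
```

```bash
python3 -m handwheel '[[1,[-0.5,0,-8],0],[1,[-1,0,-16],0],[1,[-2,0,-23],0],[1,[-3.5,0,-31],0],[1,[-5.5,0,-39],0],[1,[-7.5,0,-46],0],[1,[-10,0,-54],0],[1,[-12.5,0,-61],0],[1,[-15.5,0,-68],0],[1,[-19,0,-76],0],[1,[-22.5,0,-82],0],[1,[-26.5,0,-89],0]]'
```

```text
time_s: 9.62
position: [0.4958, 0.1762, 0.3193]
tool_rot: [[-0.989, 0.151, -0.002], [0.151, 0.989, -0.001], [0.002, -0.002, -1.0]]
contact_force: [2.1, -4.2, -8.2]
gripper_width: 0.227
finger_force: 45.1
```

```bash
python3 -m handwheel '[[1,[-4.5,0,-7],0],[1,[-9,0,-13],0],[1,[-14,0,-19],0],[1,[-19,0,-25],0],[1,[-24,0,-31],0],[1,[-30,0,-36.5],0],[1,[-36,0,-42],0],[1,[-41.5,0,-47],0],[1,[-48,0,-51.5],0],[1,[-54,0,-56],0],[1,[-61,0,-60],0],[1,[-68,0,-64],0]]';python3 -m handwheel '[[1,[0,0,0],0],[1,[0,0,0],0],[1,[0,0,0],0],[1,[0,0,0],0],[1,[0,0,0],0],[1,[0,0,0],0]]'; python3 - <<'E'
from h import *;import cv2
cv2.imwrite('pics/s2.png',cv2.resize(capture('side')[:,:,::-1][100:340,140:460],None,fx=2.4,fy=2.4))
E
```

```text
time_s: 11.12
position: [0.5613, 0.1658, 0.3827]
tool_rot: [[-0.989, 0.15, -0.008], [0.15, 0.989, -0.003], [0.008, -0.004, -1.0]]
contact_force: [-3.7, -5.8, -4.9]
gripper_width: 0.227
finger_force: 45.3
time_s: 11.88
position: [0.5616, 0.1657, 0.383]
tool_rot: [[-0.989, 0.15, -0.006], [0.15, 0.989, -0.003], [0.006, -0.004, -1.0]]
contact_force: [-2.8, -4.4, -4.2]
gripper_width: 0.223
finger_force: 45.4
```

View pics/s2.png

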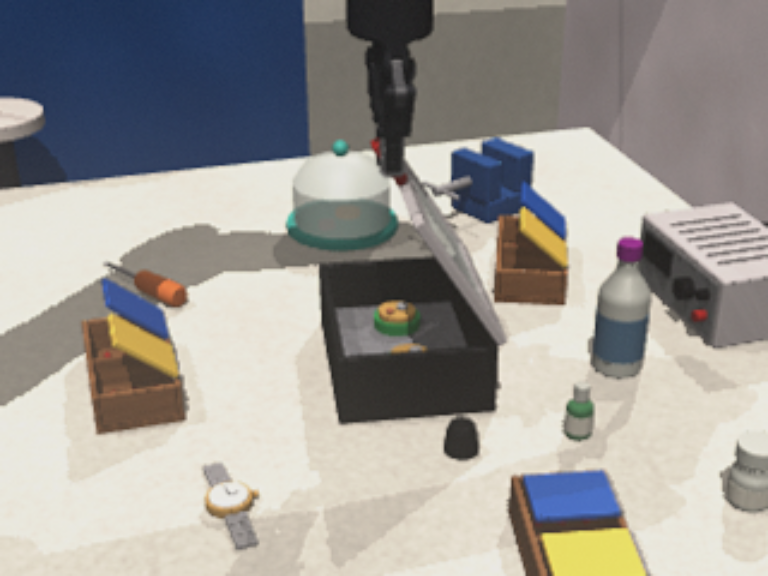

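The lid stands at about 60°, gripped at the tab. Both covers of the right-hand box at (575,520) are flat, and the bystanders are in place.

```bash
python3 -c "
from cell import order;print(order.close_job())"
```

```text
the job is handed in; nothing more can be done
None
```

I pressed both covers of the rightmost jewel box shut and handed the job in with the dust case's lid still gripped by its tab at about 59° open; no bystander looked disturbed, but no verdict came back.

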